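# Sweep the loose bottle caps into the bench pan

## Task

Clear the bench: with the fingertips, sweep the three loose white bottle caps along the bench top through the open mouth of the steel pan, so that all three lie completely inside it. Push them only, never pick them up, and leave the vials, beaker, timer and everything else standing where they are.

Things in the scene. Friction and masses are not known exactly. Their poses are not given: they have to be found in the camera images.
- cap1_mid (a point): loose white plastic bottle screw cap, plain closed disc with a ribbed edge, 41 mm across, 20 mm high, lying flat on the bench, about 18 to 35 g, slides easily; this point is its centre (10 mm above its underside)
- cap2_mid (a point): loose white plastic bottle screw cap, plain closed disc with a ribbed edge, 41 mm across, 20 mm high, lying flat on the bench, about 18 to 35 g, slides easily; this point is its centre (10 mm above its underside)
- cap3_mid (a point): loose white plastic bottle screw cap, plain closed disc with a ribbed edge, 41 mm across, 20 mm high, lying flat on the bench, about 18 to 35 g, slides easily; this point is its centre (10 mm above its underside)
- pan: steel bench dustpan, fixed (cannot move): 2 mm floor, three walls 5 mm thick, 32 mm high, fourth side (-x) open. Outside 140 mm deep (its x) by 190 mm wide (its y); origin at the centre of the underside. Mouth edge at x = -70 mm; inside of back wall at x = +65 mm, of side walls at y = +-90 mm. Grey handle 24 mm wide, top 28 mm high, from the back wall to x = +144 mm
- pan_mouth (a point): middle of the pan's open mouth, at bench level, same axes as the pan. The lip is feathered: from bench level to 2 mm over 16 mm. The mouth looks to the robot's left (+y, within 0.25 rad), where the loose caps lie; the straight ways from the caps into the mouth are free of bystanders, though one cap may lie in the way of another
- vial1: small amber glass vial, upright, 23 mm across, 45 mm high with its own 18 mm white cap screwed on (not one of the loose caps); bystander among the caps; origin at the underside
- vial2: a second vial like vial1, farther from the robot; bystander
- beaker: small glass beaker, upright, 44 mm across, 55 mm high; bystander; origin at the underside
- timer: flat grey bench timer 62 x 62 x 18 mm; bystander; origin at the underside
- tiprack: pipette tip rack 82 x 122 mm, 68 mm high, blue top; bystander; origin at the underside
- amber: amber glass jar, 52 mm across, 100 mm high, white lid; bystander; origin at the underside
- forceps: steel forceps 120 mm long along x, lying flat, 5 mm high; bystander; origin at mid-length, on the bench
- cap1: the same cap; origin at the centre of its underside
- cap2: the same cap; origin at the centre of its underside
- cap3: the same cap; origin at the centre of its underside

How it is judged:
At the end, for the whole second after the job is handed in: The centre of each of the three caps lies inside the pan's walls and at least 18 mm past the mouth edge, below 30 mm above the bench, at rest (under 20 mm/s) (x of cap1_mid in the frame of pan between -0.052 and 0.066 m and y of cap1_mid in the frame of pan between -0.091 and 0.091 m and height (world z) of each of cap1_mid, cap2_mid, cap3_mid below 0.03 m and linear speed of each of cap1, cap2, cap3 below 0.02 m/s and x of cap2_mid in the frame of pan between -0.052 and 0.066 m and y of cap2_mid in the frame of pan between -0.091 and 0.091 m and x of cap3_mid in the frame of pan between -0.052 and 0.066 m and y of cap3_mid in the frame of pan between -0.091 and 0.091 m); the robot touches nothing.
It fails at once if a loose cap is lifted: its centre rises above 30 mm (it is 10 mm up when lying on the bench, 12 mm in the pan) (height (world z) of any of cap1_mid, cap2_mid, cap3_mid above 0.03 m).
It fails at once if a bystander is moved by more than 15 mm or tipped by more than 0.4 rad (distance of any of vial1, vial2, beaker, timer, tiprack, amber, forceps from where it was at the start of the episode above 0.015 m or angle between any of vial1, vial2, beaker, timer, tiprack, amber, forceps's own z axis and vertical above 0.4 rad).
It also fails if it takes over 64 s, if anything falls off the work surface, if the arm or the gripper's body presses on something with over 40 N, if the wrist force passes 120 N, or if a joint passes its speed limit or range.

## Robot

A 6-joint arm with a two-finger parallel gripper is mounted at the origin on the work surface. World frame = base frame: x ahead of the robot, y to its left, z up, the work surface at z = 0. Lengths are in m, angles in rad, forces in N, time in s.
With the tool pointing down it reaches from about 0.25 to 0.725 m from the base axis. Payload 4 kg.
Tool frame: the origin (TCP) lies midway between the tips of the shut fingers; the grasp point (between the pads) lies 19 mm behind it; y points along the fingers, z is the direction in which the jaws open and shut, and the axes are right-handed (so a half turn about y gives the same grasp; the last joint's range is limited). The gripper opens to 85 mm and grips with 20 to 120 N. Pads are 22 mm wide; open, the fingers measure 114 mm over their backs; the gripper's body (76 mm by 85 mm) begins 54 mm behind the grasp point. The pads swing forward as they close: fully open they stand 13 mm farther back than shut.
Start: joints at [-1.268, 0.241, 0.005, 1.335, 0, 1.571], TCP at [0.149, -0.477, 0.231] pointing down, gripper open.
Joint ranges: [-2.72, 2.72], [-1.05, 1.87], [-1.09, 1.28], [-1.99, 2.15], [-1.42, 1.44], [-3.14, 3.14]. Speed limits (rad/s): [2.79, 2.79, 3.14, 3.14, 3.14, 3.14].

## Interface

Orientations are given as a unit quaternion [x, y, z, w].
In Python, from workcell import bot gives the robot as it stands. The module is installed in compiled form; this text tells all that it offers.
- The arm moves only by the shell command python3 -m handwheel 'ROWS' [OPENING]. ROWS is JSON, a list of rows, each a list of 6 numbers: the shift along the tool's x, y, z in units of 25 mm (1.0 is 25 mm), then the turn, a rotation vector about the tool's x, y, z in units of 10 degrees (1.0 is 10 degrees). A call has exactly 5 rows; each row is the pose to reach, as a shift and turn from the pose commanded when the call began, along the tool's axes at that moment; what a row does not reach only later rows make up. A row lasts 1/8 s, in which the tool goes at most 62.5 mm and 10.7 degrees, less where a joint would pass 70% of its speed; a pose out of reach is approached as far as the arm can. A call with a gripper value outside its range is refused whole. OPENING is the gripper command: -1 is shut, 1 is fully open, values between are in proportion, set as the call begins (- or left out, the last holds). The fingers move at their own pace and stop on an object; the grip force is fixed at half the most. Time passes only in rows, so rows that repeat a pose let the fingers close, or fill a call up. It gives the time, the measured TCP pose, the force and the opening at its end, in the units of the state.
- bot.get_obs(): the state, without advancing time (a new reading comes with each control period).
- bot.camera(name): name is "scene" or "side" or "wrist"; returns a dict with "color" (420x560x3 uint8, red, green, blue), "fx", "fy", "cx", "cy" (pixels), "rvec" (rotation vector, rad) and "tvec" (3), from world to camera coordinates, as OpenCV has them. Camera axes: x right, y down, z forward; pixel columns grow to the right and rows downward; lengths in m; the calibration is good to about 2 mm. A picture is of the moment at which its call begins. There is no depth.
- bot.job_done(): hands the job in, once; it reports no verdict.
The state is a dict: "clock": time; "joint_pos": joint angles; "joint_vel": joint speeds; "tau": joint torques, N m; "eef_pos": TCP position; "tool_rot": TCP orientation; "ft_force": force on the tool from outside, world axes, zero at the start; "ft_torque": the same for the moment, N m; "grip_width": finger opening in m.
Only numpy, scipy, OpenCV 4.12 (cv2) and the standard library are available. Lean on these libraries where they do the work, as an engineer would, in place of code of your own. Each camera call takes 0.05 s, during which the arm holds its last target.

## Working session

There is one attempt and no reset: what is moved stays moved. The work goes in short steps, Python scripts to look and compute and a shell command to move; the robot and the scene stay as the last step left them, time stands still between calls to the robot, and variables do not carry over. Pictures are saved under pics/ and viewed, and the job is handed in when it is done.

```bash
mkdir -p pics; cat > h.py <<'E'
import numpy as np, cv2
from workcell import bot
def save(n,f):
    c=bot.camera(n); cv2.imwrite('pics/'+f,c['color'][:,:,::-1]); return c
def ray(c,u,v,z):
    R=cv2.Rodrigues(np.array(c['rvec'],float))[0]; t=np.array(c['tvec'],float)
    o=-R.T@t; d=R.T@np.array([(u-c['cx'])/c['fx'],(v-c['cy'])/c['fy'],1])
    return o+d*(z-o[2])/d[2]
E
python3 - <<'E'
from h import *
import pickle
for n in ['scene','side','wrist']:
    c=save(n,n+'0.png'); pickle.dump(c,open(n+'0.pkl','wb'))
o=bot.get_obs(); print(o['clock'],o['eef_pos'],o['tool_rot'],o['grip_width'],o['ft_force'])
E
```

```text
0.15 [ 0.14894764 -0.47681378  0.23063496] [-0.10673407  0.69955957 -0.69847627  0.10656055] 0.08555798437959554 [-0.31483922 -0.4174637  -1.04040086]
```

View pics/scene0.png

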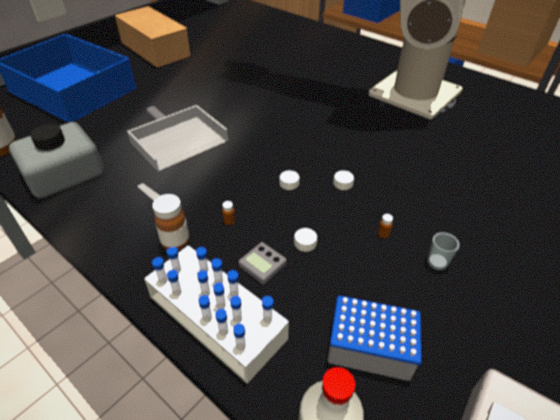

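View pics/side0.png

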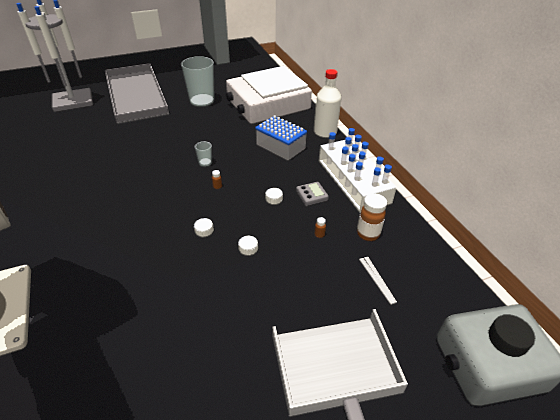

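View pics/wrist0.png

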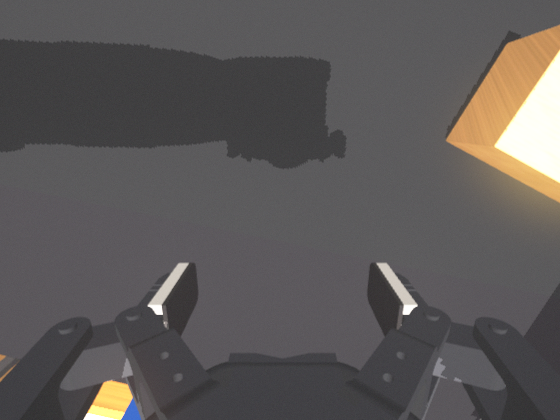

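The scene view shows the caps at about (289,180), (343,180) and (305,240), with the pan at (178,137). In the side view the caps are at (248,245), (204,227) and (274,196), with the pan mouth along its upper edge near (325,322). Next I'll segment and triangulate.

```bash
python3 - <<'E'
from h import *
import pickle
S={n:pickle.load(open(n+'0.pkl','rb')) for n in ['scene','side']}
seeds={'scene':[(289,178),(343,178),(305,238)],'side':[(248,243),(204,225),(274,194)]}
for n,c in S.items():
    g=c['color'].min(axis=2)
    m=(g>95).astype(np.uint8)
    k,l,st,ce=cv2.connectedComponentsWithStats(m)
    for u,v in seeds[n]:
        i=l[v,u]; 
        if i==0: print(n,u,v,'none',g[v,u]); continue
        print(n,st[i],ce[i],'-> z10',ray(c,*ce[i],0.010).round(4), 'z12', ray(c,*ce[i],.012).round(4)[:2])
def p(n,u,v,z): return ray(S[n],u,v,z).round(3)
# vials base, beaker base, timer, forceps, amber
for nm,n,u,v,z in [('vial1','side',216,186,0),('vial1','scene',385,234,0),('vial2','side',320,235,0),('vial2','scene',229,221,0),('beaker','side',205,162,0),('beaker','scene',438,264,0),('timer','side',312,193,.018),('timer','scene',262,260,.018),('amber','side',371,233,0),('amber','scene',173,240,0),('forceps','side',362,260,0),('forceps','side',393,301,0),('forcS','scene',140,186,0)]:
    print(nm,n,p(n,u,v,z))
b=cv2.resize(S['side']['color'][300:420,255:425],None,fx=4,fy=4,interpolation=2); cv2.imwrite('pics/sp.png',b[:,:,::-1])
b=cv2.resize(S['scene']['color'][95:175,115:240],None,fx=6,fy=6,interpolation=2); cv2.imwrite('pics/cp.png',b[:,:,::-1])
E
```

```text
scene [279 170  21  20 328] [288.96341463 179.13414634] -> z10 [ 0.5289 -0.0219  0.01  ] z12 [ 0.5308 -0.0205]
scene [334 170  20  20 329] [343.24620061 179.16109422] -> z10 [0.4527 0.066  0.01  ] z12 [0.4548 0.0672]
scene [294 227  24  24 453] [305.15673289 238.64238411] -> z10 [0.6406 0.1088 0.01  ] z12 [0.6421 0.1099]
side [238 235  20  20 321] [247.7694704  244.69470405] -> z10 [ 0.5321 -0.019   0.01  ] z12 [ 0.5316 -0.0208]
side [194 218  20  19 294] [203.30612245 226.84013605] -> z10 [0.4563 0.0686 0.01  ] z12 [0.456  0.0666]
side [265 188  18  16 243] [273.781893   195.41563786] -> z10 [0.644  0.1111 0.01  ] z12 [0.6431 0.1089]
vial1 side [0.524 0.209 0.   ]
vial1 scene [0.524 0.212 0.   ]
vial2 side [ 0.695 -0.042  0.   ]
vial2 scene [ 0.695 -0.038  0.   ]
beaker side [0.524 0.319 0.   ]
beaker scene [0.525 0.32  0.   ]
timer side [0.731 0.077 0.018]
timer scene [0.735 0.086 0.018]
amber side [ 0.806 -0.079  0.   ]
amber scene [ 0.799 -0.082  0.   ]
forceps side [ 0.746 -0.14   0.   ]
forceps side [ 0.749 -0.252  0.   ]
forcS scene [ 0.746 -0.256  0.   ]
```

View pics/sp.png

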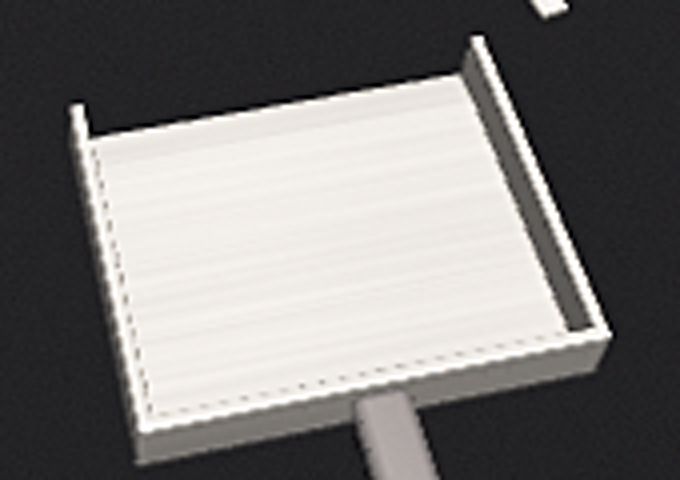

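View pics/cp.png

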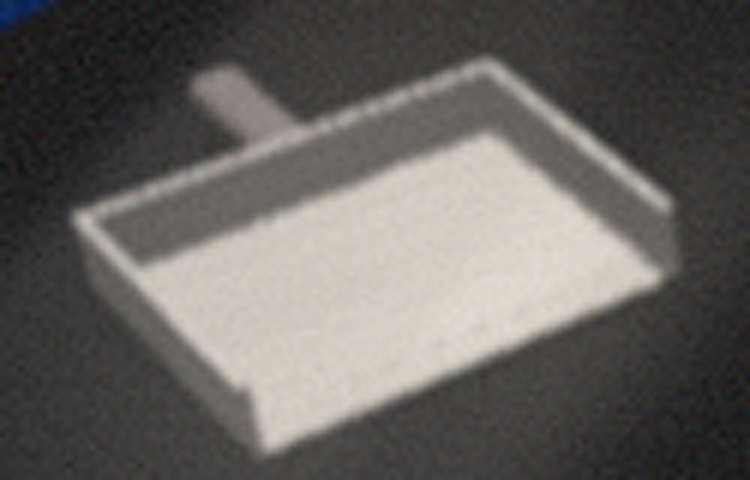

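```bash
python3 - <<'E'
from h import *
import pickle
S={n:pickle.load(open(n+'0.pkl','rb')) for n in ['scene','side']}
P={}
for nm,n,u,v,z in [('mNear','side',274.3,325.7,.032),('mFar','side',374.6,309,.032),('bNear','side',289.7,408.5,.032),('bFar','side',407,383.5,.032),
 ('mFar','scene',156,160,.032),('mNear','scene',227,128.5,.032),('mFar0','scene',159.2,170.8,0),('mNear0','scene',227.5,141,0),('bNear','scene',196.2,104.8,.032),('bFar','scene',127.6,131,.032)]:
    P[n,nm]=ray(S[n],u,v,z); print(n,nm,P[n,nm].round(3))
E
```

```text
side mNear [ 0.508 -0.235  0.032]
side mFar [ 0.69  -0.27   0.032]
side bNear [ 0.478 -0.373  0.032]
side bFar [ 0.665 -0.406  0.032]
scene mFar [ 0.689 -0.265  0.032]
scene mNear [ 0.503 -0.235  0.032]
scene mFar0 [ 0.687 -0.266  0.   ]
scene mNear0 [ 0.508 -0.231  0.   ]
scene bNear [ 0.479 -0.37   0.032]
scene bFar [ 0.664 -0.404  0.032]
```

```bash
cat >> h.py <<'E'
from scipy.spatial.transform import Rotation as Ro
def st():
    o=bot.get_obs(); R=Ro.from_quat(o['tool_rot']).as_matrix()
    print('t',round(o['clock'],2),'tcp',np.round(o['eef_pos'],4),'w',round(o['grip_width'],4),'F',np.round(o['ft_force'],1)); return o,R
def go(target,yaw=None):
    """tool-unit shift to world target; yaw=desired heading of tool x or -x (deg)"""
    o,R=st(); d=R.T@(np.array(target)-o['eef_pos'])
    print('units',(d/.025).round(2),'dist',np.linalg.norm(d).round(4))
    x=R[:,0]; z=R[:,2]; print('tool x',x.round(3),'y',R[:,1].round(3),'z',z.round(3),'heading x',np.degrees(np.arctan2(x[1],x[0])).round(1))
E
python3 -c "
from h import *
go([.522,.03,.10])"
```

```text
t 0.15 tcp [ 0.1489 -0.4768  0.2306] w 0.0856 F [-0.3 -0.4 -1. ]
units [-20.29   5.25 -14.89] dist 0.6427
tool x [-0.955 -0.298  0.   ] y [-0.     0.001 -1.   ] z [ 0.298 -0.955 -0.002] heading x -162.7
```

```bash
python3 -m handwheel '[[-2,0,-1.4,0,-0.8,0],[-4,0,-2.8,0,-1.6,0],[-6,0.2,-4.2,0,-2.4,0],[-8,0.6,-5.6,0,-3.2,0],[-10,1,-7,0,-4,0]]' -0.4; python3 -c "
from h import *
go([.523,.028,.10])"
```

```text
clock: 0.78
eef_pos: [0.3364, -0.2341, 0.2061]
tool_rot: [0.34, -0.619, 0.62, -0.341]
ft_force: [0.8, 0.1, 0.7]
grip_width: 0.0259
t 0.78 tcp [ 0.3364 -0.2341  0.2061] w 0.0259 F [0.8 0.1 0.7]
units [-12.85   4.24   0.68] dist 0.3387
tool x [-0.536 -0.844  0.   ] y [ 0.001 -0.    -1.   ] z [ 0.844 -0.536  0.001] heading x -122.4
```

```bash
python3 -m handwheel '[[-2,0.5,0.1,0,-0.8,0],[-4,1,0.2,0,-1.6,0],[-6,1.5,0.3,0,-2.4,0],[-8,2,0.4,0,-3.2,0],[-10,2.5,0.5,0,-4.2,0]]'; python3 -m handwheel '[[-1,0,0,0,0,0],[-2,0,0,0,0,0],[-2.5,0,0,0,0,0],[-2.5,0,0,0,0,0],[-2.5,0,0,0,0,0]]'; python3 -c "
from h import *
go([.523,.028,.06])
save('side','s1.png')"
```

```text
clock: 1.4
eef_pos: [0.4816, -0.0304, 0.1432]
tool_rot: [0.54, -0.456, 0.456, -0.54]
ft_force: [0.9, -0.3, -0.5]
grip_width: 0.0253
clock: 2.02
eef_pos: [0.4709, 0.0291, 0.1439]
tool_rot: [0.539, -0.458, 0.458, -0.539]
ft_force: [-0.7, 0.0, -0.1]
grip_width: 0.0257
t 2.02 tcp [0.4709 0.0291 0.1439] w 0.0257 F [-0.7  0.  -0.1]
units [0.38 3.36 2.05] dist 0.0988
tool x [ 0.162 -0.987  0.   ] y [ 0. -0. -1.] z [0.987 0.162 0.   ] heading x -80.7
```

View pics/s1.png

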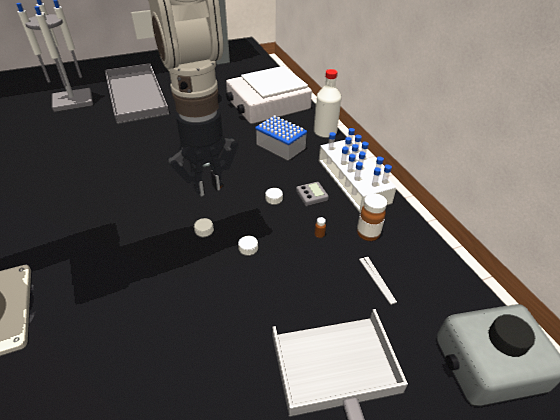

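The gripper hangs above the bench at about (208,185), with all the caps unmoved. Next I'll lower it behind the near-pan cap A.

```bash
python3 -m handwheel '[[0.3,0.5,2,0,0,0],[0.3,2,2,0,0,0],[0.3,3.5,2,0,0,0],[0.3,4.5,2,0,0,0],[0.3,4.5,2,0,0,0]]'; python3 -c "
from h import *
go([.524,.025,.006])"
```

```text
clock: 2.7
eef_pos: [0.5194, 0.0295, 0.0293]
tool_rot: [0.54, -0.459, 0.457, -0.537]
ft_force: [-0.6, -0.1, 0.0]
grip_width: 0.0257
t 2.7 tcp [0.5194 0.0295 0.0293] w 0.0257 F [-0.6 -0.1  0. ]
units [0.21 0.93 0.16] dist 0.0242
tool x [ 0.161 -0.987 -0.   ] y [-0.005 -0.    -1.   ] z [ 0.987  0.161 -0.005] heading x -80.7
```

```bash
python3 -m handwheel '[[0.1,0.5,0.2,0,0,0],[0.2,0.9,0.2,0,0,0],[0.3,0.9,0.2,0,0,0],[0.6,0.9,0.2,0,0,0],[1,0.9,0.2,0,0,0]]';  python3 -m handwheel '[[0.5,0,0,0,0,0],[1,0,0,0,0,0],[1.5,0,0,0,0,0],[2,0,0,0,0,0],[2.5,0,0,0,0,0]]'; python3 -c "
from h import *
go([.580,-.319,.006])
save('scene','c2.png')
save('side','s2.png')"
```

```text
clock: 3.32
eef_pos: [0.5308, 0.0061, 0.0093]
tool_rot: [-0.539, 0.457, -0.458, 0.539]
ft_force: [0.0, -0.0, 0.1]
grip_width: 0.0256
clock: 3.95
eef_pos: [0.5406, -0.056, 0.0088]
tool_rot: [-0.539, 0.458, -0.458, 0.539]
ft_force: [-0.2, 0.5, 0.1]
grip_width: 0.0257
t 3.95 tcp [ 0.5406 -0.056   0.0088] w 0.0257 F [-0.2  0.5  0.1]
units [10.64  0.11 -0.15] dist 0.266
tool x [ 0.162 -0.987 -0.   ] y [ 0.  0. -1.] z [0.987 0.162 0.   ] heading x -80.7
```

View pics/s2.png

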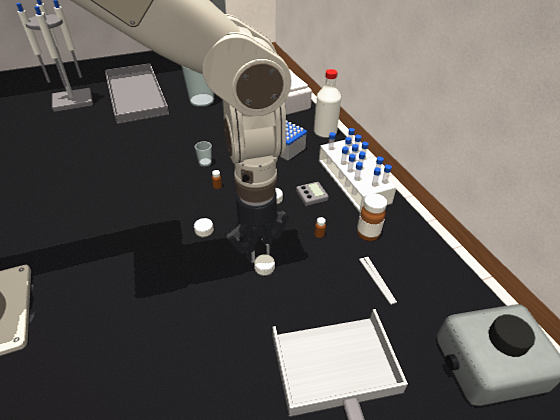

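View pics/c2.png

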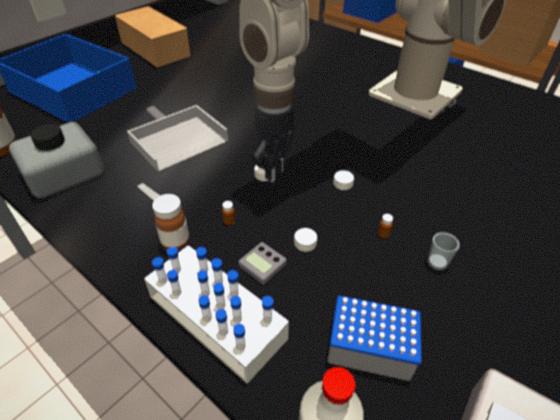

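In the side view, cap A sits in front of the fingertips at (264,265) and is moving with them. I'll keep pushing it.

```bash
for i in 1; do python3 -m handwheel '[[0.6,0,0,0,0,0],[1.2,0,0,0,0,0],[1.8,0,0,0,0,0],[2.4,0,0,0,0,0],[3,0,0,0,0,0]]'; done; python3 -m handwheel '[[0.6,0,0,0,0,0],[1.2,0,0,0,0,0],[1.8,0,0,0,0,0],[2.4,0,0,0,0,0],[3,0,0,0,0,0]]'; python3 -c "
from h import *
go([.580,-.319,.009])
save('side','s3.png')"
```

```text
clock: 4.68
eef_pos: [0.5528, -0.1302, 0.0088]
tool_rot: [-0.539, 0.458, -0.458, 0.539]
ft_force: [-0.1, -0.2, 0.3]
grip_width: 0.0254
clock: 5.3
eef_pos: [0.565, -0.204, 0.0088]
tool_rot: [-0.539, 0.458, -0.458, 0.539]
ft_force: [-0.2, 0.2, -0.2]
grip_width: 0.0255
t 5.3 tcp [ 0.565  -0.204   0.0088] w 0.0255 F [-0.2  0.2 -0.2]
units [ 4.64 -0.01 -0.16] dist 0.116
tool x [ 0.163 -0.987 -0.   ] y [ 0.  0. -1.] z [0.987 0.163 0.   ] heading x -80.6
```

View pics/s3.png

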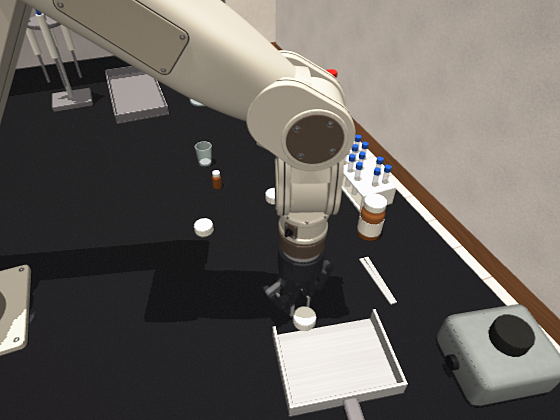

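Cap A is at the lip, at (305,319), and still nested between the fingertips.

```bash
python3 -m handwheel '[[0.5,0,0,0,0,0],[1,0,0,0,0,0],[1.5,0,0,0,0,0],[2,0,0,0,0,0],[2.5,0,0,0,0,0]]'; python3 -m handwheel '[[0.5,0,0,0,0,0],[1,0,0,0,0,0],[1.4,0,0,0,0,0],[1.7,0,0,0,0,0],[1.9,0,0,0,0,0]]'; python3 -c "
from h import *
go([.580,-.319,.009])
save('side','s4.png')"
```

```text
clock: 5.98
eef_pos: [0.5751, -0.2656, 0.0088]
tool_rot: [0.539, -0.458, 0.458, -0.539]
ft_force: [0.6, -0.4, -0.8]
grip_width: 0.0255
clock: 6.6
eef_pos: [0.5828, -0.312, 0.0087]
tool_rot: [-0.539, 0.458, -0.458, 0.539]
ft_force: [0.0, 1.0, -0.8]
grip_width: 0.0254
t 6.6 tcp [ 0.5828 -0.312   0.0087] w 0.0254 F [ 0.   1.  -0.8]
units [ 0.26 -0.01 -0.15] dist 0.0076
tool x [ 0.162 -0.987 -0.   ] y [-0.  0. -1.] z [ 0.987  0.162 -0.   ] heading x -80.7
```

View pics/s4.png

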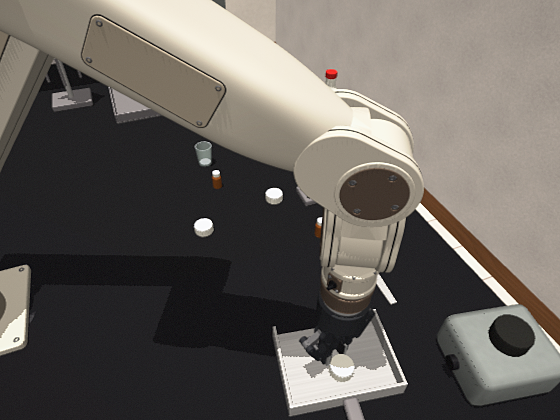

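Cap A is well inside the pan at (343,365). I'll nudge it a little deeper, back off, lift, and move to cap B.

```bash
python3 -m handwheel '[[0.2,0,0,0,0,0],[0.3,0,0,0,0,0],[0.3,0,0,0,0,0],[-0.2,0,0,0,0,0],[-0.8,-0.2,0,0,0,0]]'; python3 -m handwheel '[[-0.8,-1,0,0,0,0],[-1.8,-2,0,0,0,0],[-3.2,-3,0,0,0,0],[-4.8,-3.5,0,0,0,0],[-6.4,-3.5,0,0,0,0]]'; python3 -c "
from h import *
go([.447,.114,.035])"
```

```text
clock: 7.28
eef_pos: [0.5787, -0.2905, 0.0134]
tool_rot: [0.539, -0.458, 0.457, -0.539]
ft_force: [0.3, 0.5, 0.0]
grip_width: 0.0256
clock: 7.9
eef_pos: [0.5539, -0.1319, 0.1034]
tool_rot: [-0.539, 0.456, -0.458, 0.54]
ft_force: [-0.5, -0.2, 0.4]
grip_width: 0.0258
t 7.9 tcp [ 0.5539 -0.1319  0.1034] w 0.0258 F [-0.5 -0.2  0.4]
units [-10.41   2.72  -2.62] dist 0.2768
tool x [ 0.163 -0.987  0.001] y [ 0.004 -0.001 -1.   ] z [0.987 0.163 0.003] heading x -80.6
```

```bash
python3 -m handwheel '[[-2,0,-0.5,0,0,0],[-4,0,-1,0,0,0],[-6,0,-1.6,0,0,0],[-8,0,-2.1,0,0,0],[-10,0,-2.6,0,0,0]]'; python3 -m handwheel '[[-0.4,0.2,0,0,0,0],[-0.4,1,0,0,0,0],[-0.4,2,0,0,0,0],[-0.4,2.7,0,0,0,0],[-0.4,2.7,0,0,0,0]]'; python3 -c "
from h import *
go([.447,.114,.008])
save('side','s5.png')
save('scene','c5.png')"
```

```text
clock: 8.52
eef_pos: [0.4471, 0.1042, 0.1019]
tool_rot: [-0.539, 0.457, -0.457, 0.54]
ft_force: [0.4, 0.4, 0.7]
grip_width: 0.0253
clock: 9.15
eef_pos: [0.4456, 0.1115, 0.0328]
tool_rot: [0.54, -0.458, 0.457, -0.538]
ft_force: [-0.7, 0.2, 0.2]
grip_width: 0.0259
t 9.15 tcp [0.4456 0.1115 0.0328] w 0.0259 F [-0.7  0.2  0.2]
units [-0.09  0.99  0.07] dist 0.0249
tool x [ 0.162 -0.987  0.   ] y [-0.003 -0.001 -1.   ] z [ 0.987  0.162 -0.003] heading x -80.7
```

View pics/s5.png

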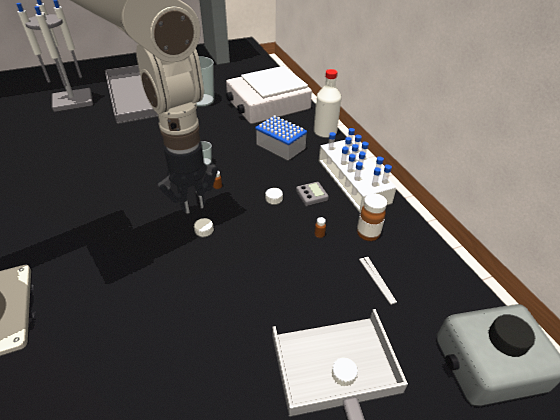

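View pics/c5.png

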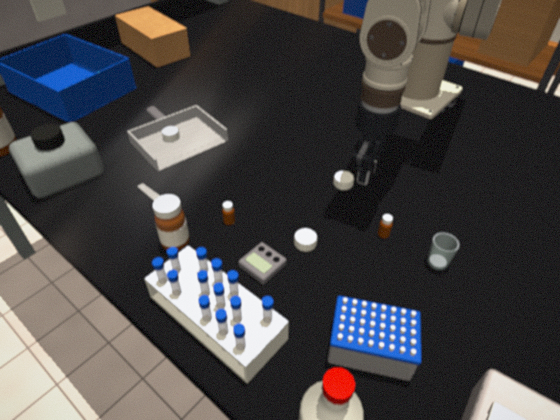

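Cap A is at (344,372) in the side view, inside the pan, and the fingers are behind cap B at (204,227). I'll lower them and push B.

```bash
python3 -m handwheel '[[0,0.5,0.05,0,0,0],[0,0.95,0.05,0,0,0],[0.2,0.95,0.05,0,0,0],[0.5,0.95,0.05,0,0,0],[0.9,0.95,0.05,0,0,0]]'; python3 -m handwheel '[[0.5,0,0.1,0,0,0],[1,0,0.2,0,0,0],[1.5,0,0.3,0,0,0],[2,0,0.4,0,0,0],[2.5,0,0.5,0,0,0]]';  python3 -m handwheel '[[0.5,0,0.1,0,0,0],[1,0,0.2,0,0,0],[1.5,0,0.3,0,0,0],[2,0,0.4,0,0,0],[2.5,0,0.5,0,0,0]]'; python3 -c "
from h import *
go([.555,-.208,.009])
save('side','s6.png')"
```

```text
clock: 9.88
eef_pos: [0.4524, 0.0895, 0.0103]
tool_rot: [-0.539, 0.457, -0.458, 0.539]
ft_force: [0.0, 0.8, -0.5]
grip_width: 0.0253
clock: 10.5
eef_pos: [0.4748, 0.0295, 0.0101]
tool_rot: [-0.539, 0.458, -0.458, 0.539]
ft_force: [-0.2, 1.0, 0.5]
grip_width: 0.0255
clock: 11.12
eef_pos: [0.4973, -0.0301, 0.0101]
tool_rot: [-0.539, 0.458, -0.458, 0.539]
ft_force: [0.0, -0.4, -0.6]
grip_width: 0.0256
t 11.12 tcp [ 0.4973 -0.0301  0.0101] w 0.0256 F [ 0.  -0.4 -0.6]
units [7.4  0.04 1.12] dist 0.1871
tool x [ 0.162 -0.987 -0.   ] y [ 0.  0. -1.] z [0.987 0.162 0.   ] heading x -80.7
```

View pics/s6.png

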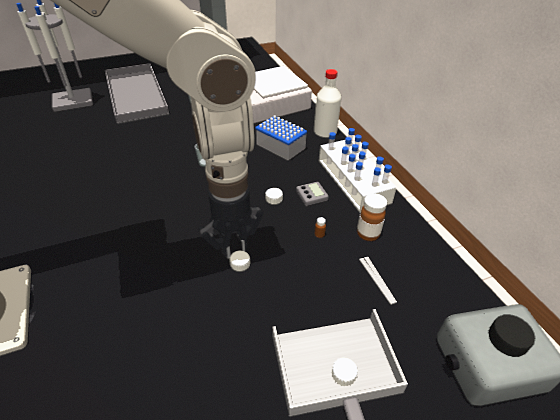

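Cap B is moving with the fingers at (240,261). I'll push on towards the mouth.

```bash
python3 -m handwheel '[[0.5,0,0.1,0,0,0],[1,0,0.2,0,0,0],[1.5,0,0.3,0,0,0],[2,0,0.4,0,0,0],[2.5,0,0.5,0,0,0]]';  python3 -m handwheel '[[0.5,0,0.1,0,0,0],[1,0,0.2,0,0,0],[1.5,0,0.3,0,0,0],[2,0,0.4,0,0,0],[2.5,0,0.5,0,0,0]]'; python3 -m handwheel '[[0.5,0,0,0,0,0],[1,0,0,0,0,0],[1.5,0,0,0,0,0],[1.9,0,0,0,0,0],[2.2,0,0,0,0,0]]'; python3 -c "
from h import *
go([.542,-.277,.009])
save('side','s7.png')"
```

```text
clock: 11.8
eef_pos: [0.5198, -0.0898, 0.01]
tool_rot: [-0.539, 0.458, -0.458, 0.539]
ft_force: [0.1, 0.3, -0.1]
grip_width: 0.0256
clock: 12.42
eef_pos: [0.5422, -0.1493, 0.0101]
tool_rot: [-0.539, 0.458, -0.458, 0.539]
ft_force: [0.6, -0.0, 1.4]
grip_width: 0.0253
clock: 13.05
eef_pos: [0.5509, -0.2035, 0.01]
tool_rot: [-0.539, 0.458, -0.458, 0.539]
ft_force: [0.5, 0.0, -0.2]
grip_width: 0.0257
t 13.05 tcp [ 0.5509 -0.2035  0.01  ] w 0.0257 F [ 0.5  0.  -0.2]
units [ 2.84  0.04 -0.83] dist 0.0741
tool x [ 0.162 -0.987 -0.   ] y [-0.  0. -1.] z [ 0.987  0.162 -0.   ] heading x -80.7
```

View pics/s7.png

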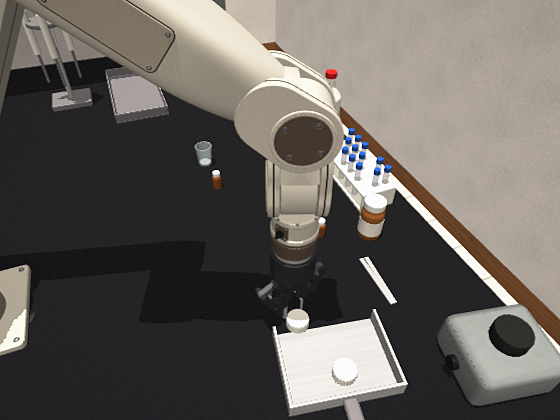

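Cap B is at the lip at (298,320), clear of the near wall. I'll push it in, curving slightly to stay beside cap A.

```bash
python3 -m handwheel '[[0.5,0,-0.1,0,0,0],[1,0,-0.2,0,0,0],[1.5,0,-0.3,0,0,0],[2,0,-0.4,0,0,0],[2.5,0,-0.5,0,0,0]]'; python3 -m handwheel '[[0.4,0,0,0,0,0],[0.7,0,0,0,0,0],[0.9,0,0,0,0,0],[0.9,0,0,0,0,0],[0.9,0,0,0,0,0]]'; python3 -c "
from h import *
st()
save('side','s8.png')"
```

```text
clock: 13.72
eef_pos: [0.5486, -0.2675, 0.01]
tool_rot: [0.539, -0.458, 0.458, -0.539]
ft_force: [-0.2, 0.5, -0.4]
grip_width: 0.0254
clock: 14.35
eef_pos: [0.5523, -0.2884, 0.01]
tool_rot: [-0.539, 0.458, -0.457, 0.539]
ft_force: [-0.0, -0.6, 0.6]
grip_width: 0.0256
t 14.35 tcp [ 0.5523 -0.2884  0.01  ] w 0.0256 F [-0.  -0.6  0.6]
```

View pics/s8.png

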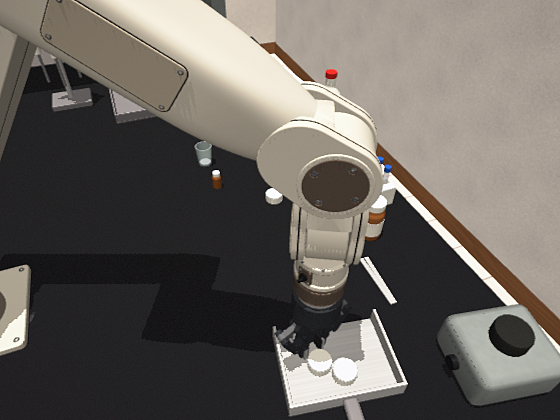

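Both caps A (344,371) and B (319,362) are inside the pan. I'll back off and go to cap C, turning 14° on the way.

```bash
python3 -m handwheel '[[-0.5,0,0,0,0,0],[-1,-0.3,0,0,0,0],[-1.8,-1.5,0,0,0,0],[-2.8,-2.8,0,0,0,0],[-4.2,-4,0,0,0,0]]'; python3 -m handwheel '[[-1.6,0,0.1,0,0.3,0],[-3.4,0,0.2,0,0.6,0],[-5.4,0,0.4,0,0.9,0],[-7.4,0,0.6,0,1.2,0],[-9.4,0,0.8,0,1.4,0]]'; python3 -c "
from h import *
go([.6465,.157,.035])"
```

```text
clock: 15.02
eef_pos: [0.5352, -0.1838, 0.1117]
tool_rot: [-0.539, 0.457, -0.458, 0.539]
ft_force: [0.6, 0.2, 0.8]
grip_width: 0.0255
clock: 15.65
eef_pos: [0.5161, 0.0524, 0.1108]
tool_rot: [0.479, -0.52, 0.52, -0.48]
ft_force: [0.5, -0.1, -0.4]
grip_width: 0.0255
t 15.65 tcp [0.5161 0.0524 0.1108] w 0.0255 F [ 0.5 -0.1 -0.4]
units [-4.59  3.04  4.85] dist 0.1836
tool x [-0.081 -0.997 -0.   ] y [ 0.001  0.    -1.   ] z [ 0.997 -0.081  0.001] heading x -94.7
```

```bash
python3 -m handwheel '[[-1.5,0,0.5,0,0,0],[-3,0,1.5,0,0,0],[-4.3,0,2.8,0,0,0],[-4.6,0,4.2,0,0,0],[-4.6,0,4.85,0,0,0]]'; python3 -m handwheel '[[0,0,0,0,0,0],[0,0.8,0,0,0,0],[0,1.6,0,0,0,0],[0,2.4,0,0,0,0],[0,3,0,0,0,0]]';  python3 -c "
from h import *
go([.6465,.157,.009])
save('side','s9.png')
save('scene','c9.png')"
```

```text
clock: 16.27
eef_pos: [0.6479, 0.1569, 0.1104]
tool_rot: [0.48, -0.519, 0.519, -0.48]
ft_force: [-1.1, -0.5, -0.7]
grip_width: 0.0257
clock: 16.9
eef_pos: [0.6454, 0.155, 0.0346]
tool_rot: [-0.48, 0.52, -0.519, 0.479]
ft_force: [0.7, -0.2, 0.0]
grip_width: 0.0256
t 16.9 tcp [0.6454 0.155  0.0346] w 0.0256 F [ 0.7 -0.2  0. ]
units [-0.08  1.02  0.04] dist 0.0257
tool x [-0.081 -0.997  0.   ] y [-0.002 -0.    -1.   ] z [ 0.997 -0.081 -0.001] heading x -94.6
```

View pics/s9.png

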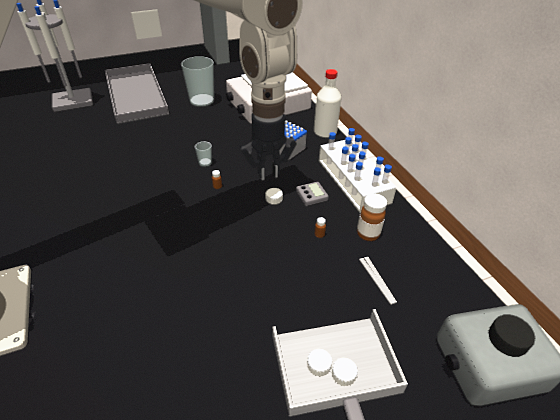

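View pics/c9.png

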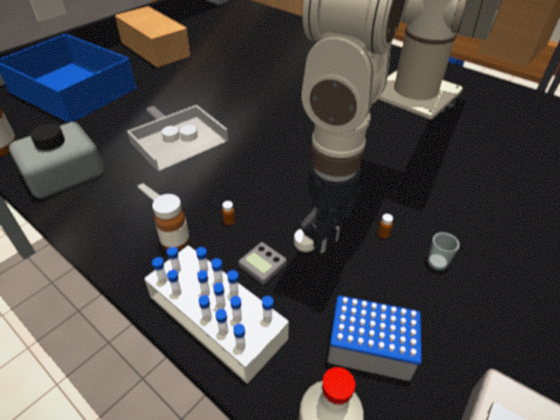

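The side view shows both caps in the pan at (320,362) and (345,371). The fingers are behind cap C at (274,196), clear of the timer. I'll lower them and push.

```bash
python3 -m handwheel '[[0,0.5,0.05,0,0,0],[0,1,0.05,0,0,0],[0.2,1,0.05,0,0,0],[0.45,1,0.05,0,0,0],[0.8,1,0.05,0,0,0]]'; python3 -m handwheel '[[0.4,0,-0.05,0,0,0],[0.9,0,-0.15,0,0,0],[1.4,0,-0.2,0,0,0],[1.9,0,-0.3,0,0,0],[2.4,0,-0.4,0,0,0]]';  python3 -m handwheel '[[0.5,0,-0.1,0,0,0],[1,0,-0.2,0,0,0],[1.5,0,-0.25,0,0,0],[2,0,-0.3,0,0,0],[2.5,0,-0.4,0,0,0]]'; python3 -c "
from h import *
go([.610,-.013,.009])
save('side','s10.png')"
```

```text
clock: 17.62
eef_pos: [0.6471, 0.1343, 0.0106]
tool_rot: [0.479, -0.52, 0.52, -0.48]
ft_force: [0.2, -0.5, -0.7]
grip_width: 0.0258
clock: 18.25
eef_pos: [0.6316, 0.0748, 0.0101]
tool_rot: [0.479, -0.52, 0.52, -0.479]
ft_force: [-0.2, 1.2, 0.5]
grip_width: 0.0258
clock: 18.88
eef_pos: [0.6167, 0.0134, 0.01]
tool_rot: [0.479, -0.52, 0.52, -0.479]
ft_force: [0.3, 0.1, 0.2]
grip_width: 0.0255
t 18.88 tcp [0.6167 0.0134 0.01  ] w 0.0255 F [0.3 0.1 0.2]
units [ 1.08  0.04 -0.18] dist 0.0273
tool x [-0.081 -0.997  0.   ] y [ 0. -0. -1.] z [ 0.997 -0.081  0.   ] heading x -94.7
```

View pics/s10.png

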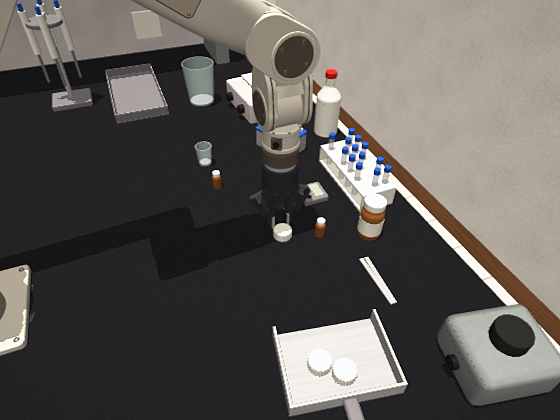

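Cap C is at (283,232), still nested and clear of vial2 at (320,228). I'll continue.

```bash
python3 -m handwheel '[[0.5,0,-0.1,0,0,0],[1,0,-0.15,0,0,0],[1.5,0,-0.15,0,0,0],[2,0,-0.1,0,0,0],[2.5,0,-0.05,0,0,0]]'; python3 -m handwheel '[[0.5,0,0.05,0,0,0],[1,0,0.1,0,0,0],[1.5,0,0.15,0,0,0],[2,0,0.2,0,0,0],[2.5,0,0.3,0,0,0]]';  python3 -m handwheel '[[0.5,0,0.1,0,0,0],[1,0,0.15,0,0,0],[1.5,0,0.2,0,0,0],[2,0,0.25,0,0,0],[2.4,0,0.3,0,0,0]]'; python3 -c "
from h import *
go([.620,-.278,.009])
save('side','s11.png')"
```

```text
clock: 19.55
eef_pos: [0.6106, -0.0488, 0.0101]
tool_rot: [0.479, -0.52, 0.52, -0.479]
ft_force: [-0.1, -0.5, 0.5]
grip_width: 0.0253
clock: 20.18
eef_pos: [0.6128, -0.1116, 0.01]
tool_rot: [-0.479, 0.52, -0.52, 0.479]
ft_force: [-0.0, -0.5, -1.0]
grip_width: 0.0258
clock: 20.8
eef_pos: [0.6155, -0.1721, 0.01]
tool_rot: [-0.479, 0.52, -0.52, 0.479]
ft_force: [0.7, 0.8, -0.4]
grip_width: 0.0253
t 20.8 tcp [ 0.6155 -0.1721  0.01  ] w 0.0253 F [ 0.7  0.8 -0.4]
units [4.21 0.04 0.53] dist 0.106
tool x [-0.081 -0.997 -0.   ] y [-0.  0. -1.] z [ 0.997 -0.081 -0.   ] heading x -94.7
```

View pics/s11.png

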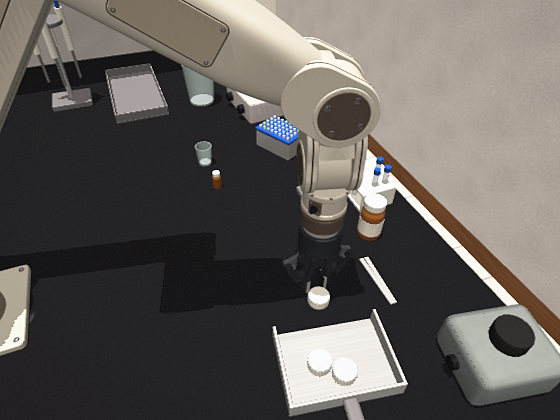

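```bash
python3 -m handwheel '[[0.5,0,0.1,0,0,0],[1,0,0.2,0,0,0],[1.5,0,0.3,0,0,0],[2,0,0.4,0,0,0],[2.5,0,0.5,0,0,0]]'; python3 -m handwheel '[[0.5,0,0.1,0,0,0],[1,0,0.2,0,0,0],[1.4,0,0.25,0,0,0],[1.7,0,0.3,0,0,0],[1.9,0,0.3,0,0,0]]'; python3 -c "
from h import *
st()
save('side','s12.png')"
```

```text
clock: 21.48
eef_pos: [0.623, -0.2354, 0.0101]
tool_rot: [0.479, -0.52, 0.52, -0.479]
ft_force: [-0.2, 0.4, -0.3]
grip_width: 0.0259
clock: 22.1
eef_pos: [0.6265, -0.2829, 0.01]
tool_rot: [-0.479, 0.52, -0.52, 0.479]
ft_force: [0.8, 0.3, 0.2]
grip_width: 0.0259
t 22.1 tcp [ 0.6265 -0.2829  0.01  ] w 0.0259 F [0.8 0.3 0.2]
```

View pics/s12.png

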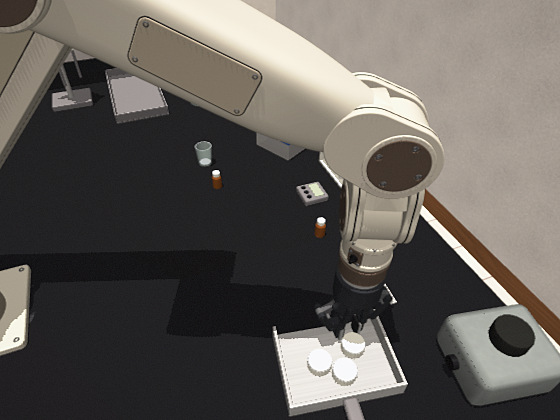

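Cap C is inside at (353,344), next to the others. I'll back straight off, lift clear, and check.

```bash
python3 -m handwheel '[[-0.4,0,0,0,0,0],[-1,-0.3,0,0,0,0],[-1.6,-1.5,-0.5,0,0,0],[-2.5,-3,-1.5,0,0,0],[-3.5,-4.5,-2.5,0,0,0]]'; python3 -m handwheel '[[-1,-0.5,-1,0,0,0],[-2,-0.8,-2,0,0,0],[-3,-1,-3,0,0,0],[-3.5,-1,-3.5,0,0,0],[-3.5,-1,-3.5,0,0,0]]'; python3 - <<'E'
from h import *
st()
pc=np.array([.585,-.3197]); ax=np.array([-.18,-.983]); ay=np.array([.983,-.18])
for n in ['side','scene']:
    c=save(n,n+'13.png')
c=bot.camera('side')
for u,v in [(319,362),(344,371),(353,344)]:
    d=ray(c,u,v,.016)[:2]-pc; print('pan xy',(d@ax).round(3),(d@ay).round(3))
E
```

```text
clock: 22.78
eef_pos: [0.5708, -0.188, 0.124]
tool_rot: [0.479, -0.52, 0.52, -0.48]
ft_force: [-0.2, -0.3, 1.0]
grip_width: 0.0258
clock: 23.4
eef_pos: [0.4909, -0.0948, 0.148]
tool_rot: [0.48, -0.519, 0.52, -0.48]
ft_force: [0.4, 0.2, -0.2]
grip_width: 0.0257
t 23.4 tcp [ 0.4909 -0.0948  0.148 ] w 0.0257 F [ 0.4  0.2 -0.2]
pan xy 0.002 -0.029
pan xy 0.025 0.007
pan xy -0.018 0.038
```

View pics/side13.png

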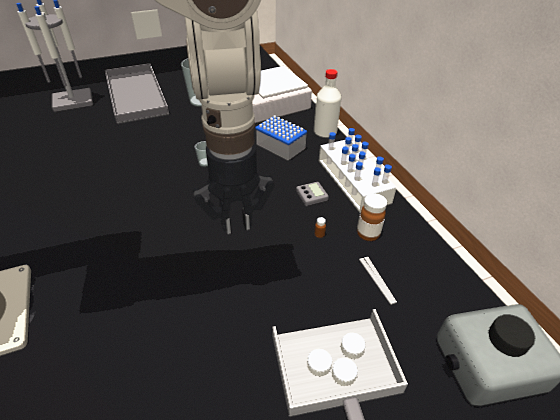

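View pics/scene13.png

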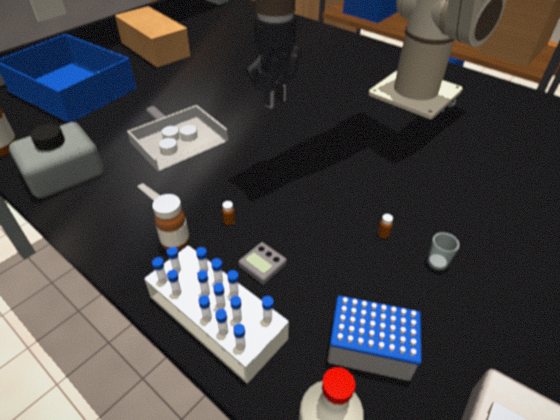

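Both views show all three caps flat inside the pan: side (319,362), (344,371), (353,344). The vials, beaker, timer, rack, jar and forceps are at their starting pixels. The gripper is clear, so I'm handing in.

```bash
python3 -c "
from workcell import bot
print(bot.job_done())"
```

```text
the job is handed in; nothing more can be done
None
```

All three caps are inside the pan, and I handed the job in at about 23.5 s of the 64 s allowed. I set the fingers about 26 mm apart and swept each cap along the bench through the mouth in its own stroke. Nothing was gripped or lifted.

- **Cap positions:** In the pan's frame, the cap centres measured about (0.002, -0.029), (0.025, 0.007) and (-0.018, 0.038) m. The limits are x from -0.052 to 0.066 m and y within ±0.091 m. These come from pixel centres read by eye in the side view. The scene view also shows all three caps lying flat inside.
- **Bystanders:** By eye, they stand at the same pixels as at the start in both final views; I did not re-measure their positions. In the side view the arm hid vial1 and most of the beaker, so for those two I relied on the scene view.
- **Robot:** The force readings at the end of each move stayed at about 1.4 N or less. At hand-in the gripper hung clear, about 0.15 m above the bench.

None of these checks failed or disagreed.

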